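Bin the used dishes and scan the shut bin

TASK

Clear all the used petri dishes from the bench into the waste bin, whose sprung flap stays open only when raised past upright, and then ease the flap down until it is fully shut, never letting it slam. With the bin shut, take the hand scanner from its rest, aim it at the bar-code label on the flap from about a hand's breadth away and hold it steady on the middle of the label for a good second to log the bin as closed. Finish by laying the scanner back in its rest as you found it.

Things in the scene. Friction and masses are not known exactly. Their poses are not given: they have to be found in the camera images.
- bin: waste bin fixed to the table: open-topped white box 150 mm deep (x) by 160 mm wide (y) by 140 mm high, walls 4 mm; origin at the centre of its underside, z up. It stands with its x axis to the robot's left and somewhat away, so that its hinge side (+x) is on the left and its handle side (-x) on the right. A flat aluminium flap, hinged along the left (+x) edge of its top, covers the whole mouth
- bin_mouth (a point): centre of the bin's mouth, at rim height (140 mm above the table)
- flap (a joint): flap angle in rad: 0 shut (flat on the rim), grows as its handle edge is raised, stop at 1.75. A spring stay on the bin's +y side, facing the robot, works over the centre: below about 1.5 rad (nearly upright) spring and weight pull it shut, with about 3 N at the handle, least near upright; past upright the spring pulls it on to the stop, where it stays open by itself (about 1.2 N at the handle, to the right, frees it). Let go below upright, it slams
- flap_hinge (a point): point on the flap's hinge line, mid-width, 146 mm above the table; the hinge line is the bin's y; this frame turns with the flap: x and y in the flap's plane (the flap reaches 153 mm from here along -x), z out of its outer face
- flap_handle (a point): middle of the bar of the bow handle on the flap's outer face: round steel bar 10 mm thick, 90 mm long along y, on two end posts, its axis 38 mm above the flap's mid-plane and 138 mm (-x) from the hinge, 15 mm short of the flap's edge; frame turns with the flap as the hinge's does. About 30 mm free under the bar. It may turn in the fingers as the flap swings
- label (a point): centre of the bar-code label on the flap's outer face, white paper 42 x 76 mm, 64 mm (-x) from the hinge; the frame turns with the flap, z out of the label
- scanner_grip (a point): hand scanner, lying in its rest: level straight handle 110 mm long (x), 34 mm wide (y), 26 mm high, about 0.16 kg. This point is where to hold it, at mid-height between the two saddles (63 mm free between them); x runs along the handle towards the head, z up. The head (52 mm wide) is at the +x end, bent 60 degrees downward, and reaches 98 mm ahead of this point, 37 mm below it and 23 mm above it; the tail reaches 54 mm behind
- window (a point): centre of the scanner's window on the head's end, 84 mm ahead (+x) of and 30 mm below (-z) the grip point in the scanner's frame; the x axis of this frame is the beam (60 degrees below the handle's x), y the same as the handle's. It reads a label 40 to 160 mm away along the beam, when the beam meets the label within 16 mm of its centre and less than 50 degrees from square on, and the scanner is still
- rest_seat (a point): where the scanner's grip point belongs in the rest, 58 mm above the table; axes as the scanner's when it lies in the rest (x towards its head). The rest, fixed to the table: a black base 100 x 76 x 6 mm with two saddles 14 mm thick at 39 mm behind (-x) and 38 mm ahead (+x) of this point, their seats 45 mm above the table, with 11 mm side lips 44 mm apart, clear of the 34 mm handle by 5 mm on each side
- dish_1_center (a point): used petri dish, 60 mm across, 15 mm high, shut, lying flat (dishes 1 to 3 on the table, dish 4, if there, stacked on dish 2); this point is its centre, 7.5 mm above its underside. Two to four dishes are there: dish 2 always, the others only in some runs
- dish_2_center (a point): used petri dish, 60 mm across, 15 mm high, shut, lying flat (dishes 1 to 3 on the table, dish 4, if there, stacked on dish 2); this point is its centre, 7.5 mm above its underside. Two to four dishes are there: dish 2 always, the others only in some runs
- dish_3_center (a point): used petri dish, 60 mm across, 15 mm high, shut, lying flat (dishes 1 to 3 on the table, dish 4, if there, stacked on dish 2); this point is its centre, 7.5 mm above its underside. Two to four dishes are there: dish 2 always, the others only in some runs
- dish_4_center (a point): used petri dish, 60 mm across, 15 mm high, shut, lying flat (dishes 1 to 3 on the table, dish 4, if there, stacked on dish 2); this point is its centre, 7.5 mm above its underside. Two to four dishes are there: dish 2 always, the others only in some runs
- scanner: the scanner itself (origin under its handle, 16 mm ahead (+x) of and 13 mm below the grip point; same axes as the grip point)
- rest: the scanner's rest, origin on the table 16 mm ahead (+x) of the seat point; same axes

How it is judged (in metres and radians):
On the way, in this order (a step that is already met when the one before it is completed fails the run):
1. every dish is in the bin and the flap is shut (x of dish_1_center in the frame of bin between -0.073 and 0.073 m and y of dish_1_center in the frame of bin between -0.078 and 0.078 m and z of dish_1_center in the frame of bin between 0 and 0.12 m and x of dish_2_center in the frame of bin between -0.073 and 0.073 m and y of dish_2_center in the frame of bin between -0.078 and 0.078 m and z of dish_2_center in the frame of bin between 0 and 0.12 m and x of dish_3_center in the frame of bin between -0.073 and 0.073 m and y of dish_3_center in the frame of bin between -0.078 and 0.078 m and z of dish_3_center in the frame of bin between 0 and 0.12 m and x of dish_4_center in the frame of bin between -0.073 and 0.073 m and y of dish_4_center in the frame of bin between -0.078 and 0.078 m and z of dish_4_center in the frame of bin between 0 and 0.12 m and value of joint flap below 0.05 rad), for 0.3 s.
2. with the flap shut, the scanner is held still with its beam on the middle of the label for a second (x of label in the frame of window between 0.04 and 0.16 m and y of label in the frame of window between -0.016 and 0.016 m and z of label in the frame of window between -0.016 and 0.016 m and angle between the x axis of window and the z axis of label, either way round below 0.9 rad and linear speed of scanner below 0.03 m/s and angular speed of scanner below 0.15 rad/s and value of joint flap below 0.05 rad), for 0.8 s.
At the end, for the whole second after the job is handed in: Every dish present is inside the bin, below its rim; the flap is shut (within 0.05 rad); the scanner lies at rest in its rest (its grip point within 15 mm of the seat point, in line within 0.15 rad, head at the same end as before, upright within 0.12 rad) (all of step 1 and distance between scanner_grip and rest_seat below 0.015 m and angle between the x axis of scanner and the x axis of rest, either way round below 0.15 rad and angle between scanner's own z axis and vertical below 0.12 rad and linear speed of scanner below 0.02 m/s and x of window in the frame of rest above 0.03 m); the robot touches nothing.
It fails at once if the flap slams: it is closing faster than 1.5 rad/s while still more than 0.07 rad (10 mm at the handle) open (value of joint flap above 0.07 rad and velocity of joint flap below -1.5 rad/s).
Of dish_1, dish_3, dish_4 only 1 to 3 are there at a start; the rules pass over those that are not, and their reading is None.
At some moment in a run one of dish_1 may be knocked a few centimetres aside while the robot is not near it.
It also fails if it takes over 210 s, if anything falls off the work surface, if the arm or the gripper's body presses on something with over 40 N, if the wrist force passes 120 N, or if a joint passes its speed limit or range.

ROBOT

A 7-joint arm with a two-finger parallel gripper is mounted at the origin on a cart in front of the work surface, level with it; the furniture and walls round the work are solid. World frame = base frame: x ahead of the robot, y to its left, z up, the work surface at z = 0. Lengths are in m, angles in degrees, forces in N, time in s.
With the tool pointing down it reaches from about 0.4 to 0.875 m from the base axis. Payload 4.4 kg.
Tool frame: the origin (TCP) lies midway between the tips of the shut fingers; the grasp point (between the pads) lies 19 mm behind it; z points along the fingers, y is the line along which they close (so a half turn about z gives the same grasp; the last joint's range is limited). The gripper opens to 85 mm and grips with 20 to 120 N. Pads are 22 mm wide; open, the fingers measure 114 mm over their backs; the gripper's body (76 mm by 85 mm) begins 54 mm behind the grasp point. The pads swing forward as they close: fully open they stand 13 mm farther back than shut.
Start: joints at [60.573, 36.005, 2.206, 86.941, -1.547, 57.084, -1.146], TCP at [0.281, -0.586, 0.231] pointing down, gripper open.
Joint ranges: [-175.42, 175.42], [-21.48, 121.26], [-71.46, 75.88], [10.55, 141.38], [-63.04, 243.04], [13.31, 113.54], [-168.57, 168.57]. Speed limits (degrees/s): [147.25, 147.25, 180, 180, 180, 180, 180].

INTERFACE

Orientations are given as a 3x3 rotation matrix whose columns are the frame's x, y, z axes.
In Python, from plant import observe, capture, camera_params, workorder gives the robot as it stands.
- The arm moves only by the tool drive_tool, never from a script. Its arguments are lists of equal length, an entry for each row: "xyz": the shift along the tool's x, y, z in cm, a list of three; "spin": the turn about the tool's z in degrees; "claw": the opening, from 0 (shut) to 1 (fully open). In form: {"xyz": [[x, y, z], ...], "spin": [spin, ...], "claw": [claw, ...]}. A call has 1 to 12 rows; each row shifts and turns the commanded pose from where the row before left it, along the tool's axes as they then stand; what a row does not reach is not made up. A row lasts 1/8 s, in which the tool goes at most 62.5 mm and 10.7 degrees, less where a joint would pass 70% of its speed; a pose out of reach is approached as far as the arm can. A call with a gripper value outside its range is refused whole. The fingers move at their own pace and stop on an object; the grip force is fixed at half the most. Time passes only in rows, so rows that do not move let the fingers close. It gives the time, the measured TCP pose, the force, the opening and the grip force at its end, in the units of the state.
- observe(): the state, without advancing time (a new reading comes with each control period).
- capture(name): name is "scene" or "top"; returns (picture, depth): 400x640x3 uint8, red, green, blue; 400x640 float32, m along the optical axis (not along the pixel's ray), 0 where there is no reading.
- camera_params(name): a dict with "vertical_fov" (degrees; the focal length in pixels is half the picture's height over the tangent of half this angle, whatever the lens; pixels are square), "cx", "cy" (the principal point, pixels), "extrinsics" (4x4, takes a point from world to camera coordinates). Camera axes: x right, y down, z forward; pixel columns grow to the right and rows downward; lengths in m; the calibration is good to about 2 mm. A picture is of the moment at which its call begins. camera_params takes no time and is no camera call.
- workorder.job_done(): hands the job in; it is judged then, once.
The state is a dict: "time_s": time; "qpos": joint angles; "dq": joint speeds; "joint_torque": joint torques, N m; "tcp_pos": TCP position; "tool_rot": TCP orientation; "force": force on the tool from outside, world axes, zero at the start; "wrist_torque": the same for the moment, N m; "opening": finger opening in m; "grip_force": force on a finger pad.
Only numpy, scipy, OpenCV 4.12 (cv2) and the standard library are available. Lean on these libraries where they do the work, as an engineer would, in place of code of your own. Each camera call takes 0.05 s, during which the arm holds its last target. There are 200 camera calls.

## Working session

There is one attempt and no reset: what is moved stays moved. The work goes in short steps, Python scripts to look and compute and a tool call to move; the robot and the scene stay as the last step left them, time stands still between calls to the robot, and variables do not carry over. Pictures are saved under pics/ and viewed, at most 14 in all, crops included, and the job is handed in when it is done.

Besides the shell and the picture viewer there is one more tool, called after ">>>" in YAML: its name, and indented under it one key for each argument. drive_tool: Moves the arm, as the interface text tells. Its arguments: {"type":"object","properties":{"xyz":{"type":"array","items":{"type":"array","items":{"type":"number"}}},"spin":{"type":"array","items":{"type":"number"}},"claw":{"type":"array","items":{"type":"number"}}},"required":["xyz","spin","claw"]}

```bash
ls; mkdir -p pics; cat > h.py <<'E'
import numpy as np, cv2
from plant import observe, capture, camera_params, workorder
def cam(n):
    p=camera_params(n); f=200/np.tan(np.radians(p["vertical_fov"])/2)
    E=np.array(p["extrinsics"]); return f,p["cx"],p["cy"],E
def ray(n,u,v):
    f,cx,cy,E=cam(n); R=E[:3,:3]; c=-R.T@E[:3,3]
    return c,R.T@np.array([(u-cx)/f,(v-cy)/f,1.])
def onplane(n,u,v,z):
    c,d=ray(n,u,v); return c+d*(z-c[2])/d[2]
def cloud(n,D):
    f,cx,cy,E=cam(n); v,u=np.mgrid[0:D.shape[0],0:D.shape[1]]
    P=np.stack([(u-cx)/f*D,(v-cy)/f*D,D],-1)-E[:3,3]
    return P@E[:3,:3]
def proj(n,P):
    f,cx,cy,E=cam(n); q=E[:3,:3]@np.asarray(P)+E[:3,3]; return f*q[0]/q[2]+cx,f*q[1]/q[2]+cy
def save(n,name):
    I,D=capture(n); cv2.imwrite(f"pics/{name}.png",I[:,:,::-1]); np.savez(f"/tmp/{name}.npz",I=I,D=D); return I,D
E
python3 - <<'E'
from h import *
np.set_printoptions(precision=3,suppress=True)
for n in("scene","top"):
    save(n,n+"0"); print(n,cam(n)); 
    c,d=ray(n,320,200); print(c,d)
s=observe(); print(s)
E
```

```text
pics
scene (np.float64(437.8020113531391), 322.47019241165117, 195.0862657305876, array([[-0.631, -0.776,  0.014,  0.464],
       [-0.491,  0.386, -0.781,  0.265],
       [ 0.601, -0.499, -0.624,  0.89 ],
       [ 0.   ,  0.   ,  0.   ,  1.   ]]))
[-0.111  0.702  0.756] [ 0.599 -0.491 -0.633]
top (np.float64(485.98139393614565), 322.2243434703332, 203.02714625518115, array([[-0.022, -1.   ,  0.005,  0.187],
       [-0.994,  0.021, -0.103,  0.504],
       [ 0.103, -0.007, -0.995,  1.046],
       [ 0.   ,  0.   ,  0.   ,  1.   ]]))
[0.397 0.184 1.092] [ 0.11  -0.003 -0.994]
{'time_s': 0.1, 'qpos': array([60.57 , 36.054,  2.201, 86.989, -1.549, 57.084, -1.146]), 'dq': array([ 0.033, -0.131,  0.005, -0.144, -0.027, -0.068,  0.046]), 'joint_torque': array([  0.004, -56.452,   1.23 , -19.397,   0.011,   0.005,  -0.   ]), 'tcp_pos': array([ 0.281, -0.585,  0.23 ]), 'tool_rot': array([[ 0.901,  0.433, -0.001],
       [ 0.433, -0.901,  0.002],
       [ 0.   , -0.002, -1.   ]]), 'force': array([-0.069, -0.192, -0.345]), 'wrist_torque': array([-0.022, -0.05 ,  0.025]), 'grip_force': 0.0, 'opening': 0.08516061108335857}
```

View pics/scene0.png

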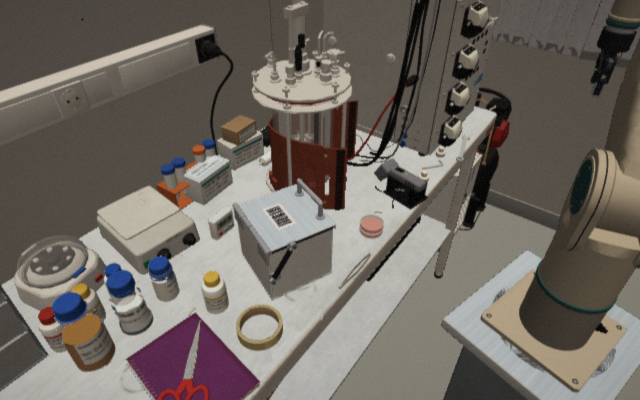

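View pics/top0.png

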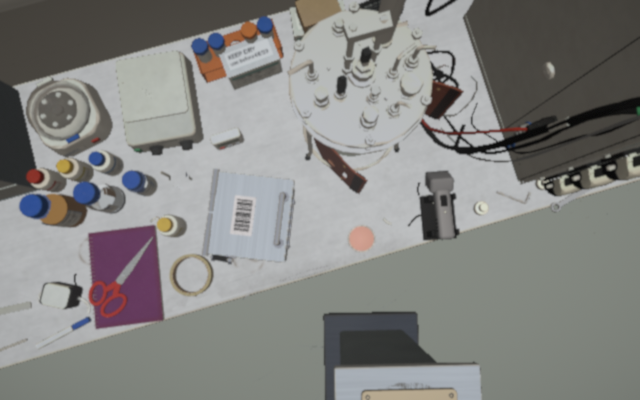

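Scene: bin at about (285,235), handle at (310,198), pink dish stack at (371,226), scanner in its rest at (403,180). Top: label (243,214), handle bar (281,218), dish (361,238), scanner (440,205). Next I measure these.

```bash
cat > m.py <<'E'
from h import *
np.set_printoptions(precision=4,suppress=True)
T=np.load('/tmp/top0.npz');S=np.load('/tmp/scene0.npz')
Pt=cloud("top",T['D']);Ps=cloud("scene",S['D'])
# pink masks
for n,A,P in(("top",T,Pt),("scene",S,Ps)):
    h=cv2.cvtColor(A['I'],cv2.COLOR_RGB2HSV); m=((h[...,0]<15)|(h[...,0]>170))&(h[...,1]>60)&(h[...,2]>110)
    k,l,st,c=cv2.connectedComponentsWithStats(m.astype(np.uint8))
    for i in range(1,k):
        if st[i,4]>25:
            q=P[l==i]; print(n,st[i],c[i],np.median(q,0),np.percentile(q[:,2],[5,95]))
# flap
for u,v in((215,172),(292,180),(285,260),(208,250),(243,214),(281,218),(278,195),(284,243)): print(u,v,Pt[v,u])
m=(abs(Pt[...,2]-.148)<.006); m[:, :190]=0; m[:,300:]=0; m[:150]=0; m[280:]=0
r=cv2.minAreaRect(Pt[m][:,:2].astype(np.float32)*1000); print("flap",r)
m=(Pt[...,2]>.17)&(Pt[...,2]<.2); m[:, :260]=0; m[:,300:]=0; m[:170]=0; m[270:]=0
print("bar",cv2.minAreaRect(Pt[m][:,:2].astype(np.float32)*1000),np.median(Pt[m],0))
for z0,z1 in((.004,.03),(.03,.055),(.055,.076),(.076,.095)):
    m=(Pt[...,2]>z0)&(Pt[...,2]<z1); m[:, :405]=0; m[:,465:]=0; m[:165]=0; m[250:]=0
    print("scan",z0,m.sum(),np.median(Pt[m],0),cv2.minAreaRect(Pt[m][:,:2].astype(np.float32)*1000))
big=[cv2.resize(T['I'][150:270,180:480],None,fx=2.5,fy=2.5,interpolation=cv2.INTER_CUBIC),cv2.resize(S['I'][130:250,225:525],None,fx=2.5,fy=2.5,interpolation=cv2.INTER_CUBIC)]
cv2.imwrite("pics/crop1.png",np.vstack(big)[:,:,::-1])
E
python3 m.py
```

```text
top [223  21  37  26 413] [241.1743  33.1598] [0.8729 0.3383 0.0624] [0.0549 0.1184]
top [273  25  10  33 135] [276.9185  42.1185] [0.8667 0.2698 0.0577] [0.003  0.0632]
top [194  47  32  35 532] [211.2237  67.1466] [0.8153 0.4161 0.0568] [0.0012 0.0631]
top [513 127  13   3  28] [519.5    128.2857] [ 0.6097 -0.175   0.2489] [0.1691 0.2549]
top [481 130  19   2  29] [491.5172 130.6552] [ 0.6153 -0.1387  0.2159] [0.198  0.2268]
top [ 27 169  13  15 142] [ 32.9507 175.8239] [0.5695 0.7744 0.0932] [0.0904 0.0967]
top [350 227  24  23 442] [361.0656 238.1516] [0.4281 0.0935 0.0316] [0.0284 0.0351]
top [ 89 281  38  37 650] [107.4785 297.0723] [0.3139 0.6478 0.0188] [0.0109 0.0224]
scene [500 121   7   9  30] [503.1333 124.8667] [ 0.7605 -1.1323 -0.271 ] [-0.2801 -0.2592]
scene [192 145  13   8  78] [197.9615 148.2692] [0.8704 0.3244 0.114 ] [0.0548 0.1165]
scene [186 161  10   9  46] [190.5217 165.087 ] [0.8907 0.3438 0.0554] [0.0077 0.058 ]
scene [156 180  37  31 382] [178.1702 192.6021] [0.8244 0.4153 0.0545] [-0.0002  0.06  ]
scene [360 217  23  20 363] [371.0303 226.6391] [0.4206 0.1
[... 556 characters left out ...]
ar ((463.0442199707031, 258.2713317871094), (10.08905029296875, 98.3945083618164), 82.35611724853516) [0.4623 0.2582 0.1884]
scan 0.004 722 [ 0.4761 -0.0578  0.0064] ((501.8931884765625, -76.9161605834961), (133.66819763183594, 181.17709350585938), 87.60636138916016)
scan 0.03 212 [ 0.515  -0.0635  0.0474] ((499.45379638671875, -81.00999450683594), (142.83143615722656, 59.95612335205078), 2.7690272331237793)
scan 0.055 1198 [ 0.4908 -0.078   0.0706] ((491.51593017578125, -81.64253234863281), (143.04364013671875, 60.30717086791992), 2.5875041484832764)
scan 0.076 126 [ 0.5432 -0.0771  0.0782] ((510.9682922363281, -89.70101928710938), (94.04716491699219, 46.08287048339844), 22.191648483276367)
```

View pics/crop1.png

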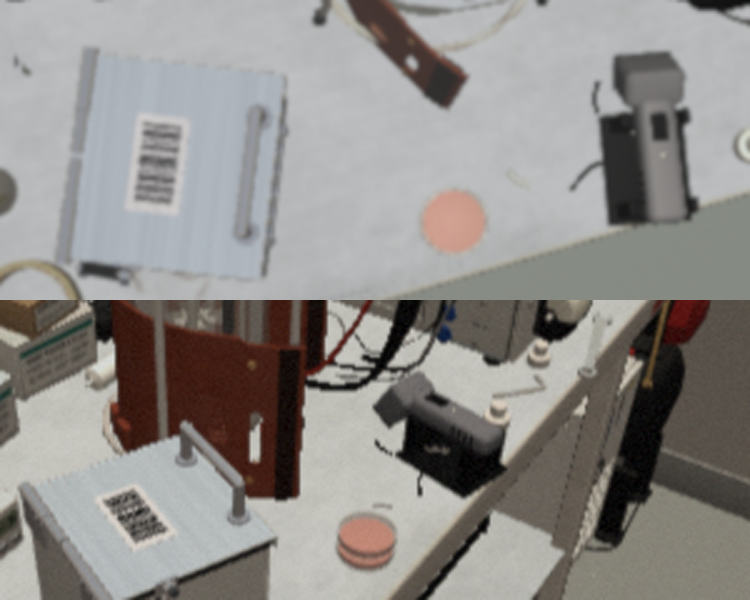

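Top crop: shut flap with the label at about (155,163) in the crop, handle on the right, and only one pink spot. The scene crop shows a stack of two dishes (2 and 4) at about (367,540). So only dishes 2 and 4 are present. I'll start moving towards the handle.

>>> drive_tool:
  xyz:
    - [3.16, -3.9, -0.6]
    - [3.16, -3.9, -0.6]
    - [3.16, -3.9, -0.6]
    - [3.16, -3.9, -0.6]
    - [3.16, -3.9, -0.6]
    - [3.16, -3.9, -0.6]
    - [3.16, -3.9, -0.6]
    - [3.16, -3.9, -0.6]
    - [3.16, -3.9, -0.6]
    - [3.16, -3.9, -0.6]
    - [3.16, -3.9, -0.6]
    - [3.16, -3.9, -0.6]
  spin: [0, 0, 0, 0, 0, 0, 0, 0, 0, 0, 0, 0]
  claw: [0.6, 0.6, 0.6, 0.6, 0.6, 0.6, 0.6, 0.6, 0.6, 0.6, 0.6, 0.6]

```text
time_s: 1.6
tcp_pos: [0.4207, 0.0017, 0.3035]
tool_rot: [[0.901, 0.433, 0.0], [0.433, -0.901, -0.0], [-0.0, 0.0, -1.0]]
force: [0.2, -0.2, -0.3]
opening: 0.0515
grip_force: 0.0
```

>>> drive_tool:
  xyz:
    - [0, 0, 0]
    - [0, 0, 0]
    - [0, 0, 0]
    - [0, 0, 0]
    - [0, 0, 0]
    - [0, 0, 0]
    - [0, 0, 0]
    - [0, 0, 0]
    - [0, 0, 0]
    - [0, 0, 0]
    - [0, 0, 0]
    - [0, 0, 0]
  spin: [-10.5, -10.5, -10.5, -10.5, -10.5, -10.5, -10.5, -10.5, -10.5, -10.5, -10.5, -10.5]
  claw: [0.6, 0.6, 0.6, 0.6, 0.6, 0.6, 0.6, 0.6, 0.6, 0.6, 0.6, 0.6]

```text
time_s: 3.1
tcp_pos: [0.4203, 0.0, 0.3031]
tool_rot: [[-0.883, 0.47, -0.001], [0.47, 0.883, -0.0], [0.001, -0.0, -1.0]]
force: [0.7, 0.5, 0.7]
opening: 0.0511
grip_force: 0.0
```

>>> drive_tool:
  xyz:
    - [0, 0, 0]
    - [0, 0, 0]
    - [0, 0, 0]
  spin: [-10.5, -10.2, 0]
  claw: [0.6, 0.6, 0.6]

```text
time_s: 3.48
tcp_pos: [0.4204, -0.0, 0.3031]
tool_rot: [[-0.991, 0.135, -0.001], [0.135, 0.991, 0.0], [0.001, 0.0, -1.0]]
force: [-0.5, 0.8, 0.6]
opening: 0.0512
grip_force: 0.0
```

```bash
cat >> h.py <<'E'
np.set_printoptions(precision=4,suppress=True)
def plan(target,rows=1):
    s=observe(); R=np.array(s["tool_rot"]); d=R.T@(np.asarray(target)-s["tcp_pos"])*100
    print("t",s["time_s"],"tcp",s["tcp_pos"],"yaw_y",np.degrees(np.arctan2(R[1,1],R[0,1])),"tilt",R[2,2],"F",s["force"],"open",s["opening"],"grip",s["grip_force"]," d cm",d," per row",d/rows)
E
python3 - <<'E'
from h import *
plan([.4623,.258,.235],6); print(observe()['qpos'])
E
```

```text
t 3.475 tcp [ 0.4204 -0.      0.3031] yaw_y 82.2355123933251 tilt -0.9999997643614725 F [-0.4602  0.7794  0.643 ] open 0.05117321611702152 grip 0.0  d cm [-0.6726 26.1322  6.8099]  per row [-0.1121  4.3554  1.135 ]
[ 25.1116  14.1839 -35.7951 114.539   10.1393  54.3402  66.4322]
```

>>> drive_tool:
  xyz:
    - [-0.1, 4.36, 1]
    - [-0.1, 4.36, 1]
    - [-0.1, 4.36, 1]
    - [-0.1, 4.36, 1]
    - [-0.1, 4.36, 1]
    - [-0.1, 4.36, 1]
    - [0, 0, 0]
    - [0, 0, 0]
  spin: [0, 0, 0, 0, 0, 0, 0, 0]
  claw: [0.6, 0.6, 0.6, 0.6, 0.6, 0.6, 0.6, 0.6]

```text
time_s: 4.47
tcp_pos: [0.4611, 0.2578, 0.243]
tool_rot: [[-0.991, 0.135, -0.001], [0.135, 0.991, -0.001], [0.001, -0.002, -1.0]]
force: [-0.7, -0.8, -0.6]
opening: 0.0511
grip_force: 0.0
```

```bash
python3 - <<'E'
from h import *
plan([.4623,.258,.165],6); print(observe()['qpos'])
I,D=save("scene","a1"); J,_=save("top","a1t")
x,y=map(int,proj("scene",[.462,.258,.19]));print(x,y)
a=cv2.resize(I[y-75:y+75,x-100:x+100],None,fx=3,fy=3)
x,y=map(int,proj("top",[.462,.258,.19]))
b=cv2.resize(J[y-50:y+50,x-100:x+100],None,fx=3,fy=3)
cv2.imwrite("pics/a1c.png",a[:,:,::-1])
E
```

```text
t 4.475 tcp [0.4611 0.2578 0.243 ] yaw_y 82.24394556612236 tilt -0.9999986372753463 F [-0.7249 -0.8068 -0.5837] open 0.05112882310496866 grip 0.0  d cm [-0.1161  0.0473  7.7958]  per row [-0.0193  0.0079  1.2993]
[ -8.5307  28.5165 -35.0194 104.7911  20.0918  53.0552  29.6681]
310 189
```

View pics/a1c.png

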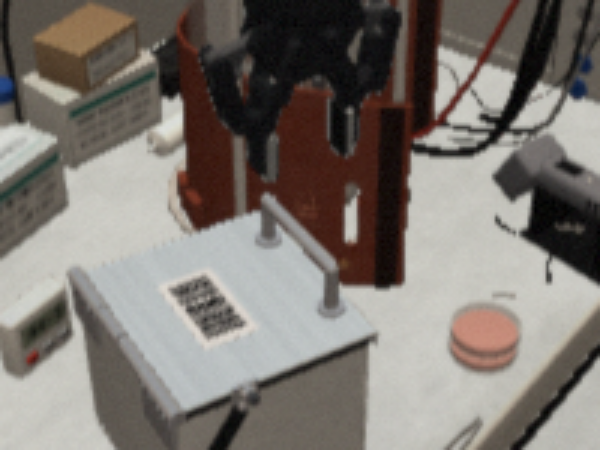

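The crop shows the open fingers straddling the bar, with fingertips at about (265,160) and (342,140) and the bar at (298,235). I'll go down and grip.

>>> drive_tool:
  xyz:
    - [-0.1, 0, 1.5]
    - [0, 0, 1.5]
    - [0, 0, 1.5]
    - [0, 0, 1.5]
    - [0, 0, 1.6]
    - [0, 0, 0]
    - [0, 0, 0]
    - [0, 0, 0]
    - [0, 0, 0]
    - [0, 0, 0]
    - [0, 0, 0]
    - [0, 0, 0]
  spin: [0, 0, 0, 0, 0, 0, 0, 0, 0, 0, 0, 0]
  claw: [0.6, 0.6, 0.6, 0.6, 0.6, 0.6, 0.6, 0, 0, 0, 0, 0]

```text
time_s: 6.08
tcp_pos: [0.4629, 0.2599, 0.1679]
tool_rot: [[-0.991, 0.132, 0.002], [0.132, 0.991, 0.002], [-0.001, 0.003, -1.0]]
force: [0.0, 4.8, 2.9]
opening: 0.0079
grip_force: 58.7
```

```bash
python3 - <<'E'
from h import *
plan([.4623,.258,.165],6); print(observe()['qpos'])
# arc increments in (tool y, tool z) cm, 24 rows to 1.73 rad
r,a0=np.hypot(13.8,3.8),np.arctan2(3.8,13.8)
a=a0+np.linspace(0,1.73,25); p=np.c_[-r*np.cos(a),-r*np.sin(a)]
print(np.diff(p,axis=0).round(2).tolist())
E
```

```text
t 6.075 tcp [0.4629 0.2599 0.1679] yaw_y 82.38888703079978 tilt -0.999995768664914 F [0.0108 4.7574 2.9292] open 0.007890091205296915 grip 58.701850175857544  d cm [ 0.0319 -0.1962  0.2905]  per row [ 0.0053 -0.0327  0.0484]
[-11.283   34.0758 -31.6265 109.3142  25.214   43.4322  25.2505]
[[0.31, -0.98], [0.38, -0.96], [0.45, -0.93], [0.51, -0.89], [0.58, -0.86], [0.64, -0.81], [0.69, -0.76], [0.75, -0.71], [0.8, -0.66], [0.84, -0.6], [0.88, -0.53], [0.92, -0.47], [0.95, -0.4], [0.98, -0.33], [1.0, -0.26], [1.01, -0.19], [1.03, -0.12], [1.03, -0.04], [1.03, 0.03], [1.03, 0.11], [1.02, 0.18], [1.0, 0.25], [0.98, 0.32], [0.95, 0.39]]
```

>>> drive_tool:
  xyz:
    - [0, 0.31, -0.98]
    - [0, 0.38, -0.96]
    - [0, 0.45, -0.93]
    - [0, 0.51, -0.89]
    - [0, 0.58, -0.86]
    - [0, 0.64, -0.81]
    - [0, 0.69, -0.76]
    - [0, 0.75, -0.71]
    - [0, 0.8, -0.66]
    - [0, 0.84, -0.6]
    - [0, 0, 0]
    - [0, 0, 0]
  spin: [0, 0, 0, 0, 0, 0, 0, 0, 0, 0, 0, 0]
  claw: [0, 0, 0, 0, 0, 0, 0, 0, 0, 0, 0, 0]

```text
time_s: 7.58
tcp_pos: [0.4702, 0.3149, 0.2499]
tool_rot: [[-0.991, 0.134, -0.0], [0.134, 0.991, -0.005], [-0.0, -0.005, -1.0]]
force: [-0.1, -7.8, 4.4]
opening: 0.0074
grip_force: 58.7
```

```bash
python3 - <<'E'
from h import *
r,a0=np.hypot(13.8,3.8),np.arctan2(3.8,13.8)
s=np.array([.4629,.2599,.1679]); ex=np.array([.132,.991,0])
a=a0+1.73*10/24
print("expect",s+ex*(-r*np.cos(a)+13.8)/100+[0,0,(r*np.sin(a)-3.8)/100])
plan([0,0,0]); print(observe()['qpos'])
I,D=save("scene","a2")
cv2.imwrite("pics/a2c.png",cv2.resize(I[80:280,200:460],None,fx=2.5,fy=2.5)[:,:,::-1])
E
```

```text
expect [0.4707 0.3188 0.2495]
t 7.575 tcp [0.4702 0.3149 0.2499] yaw_y 82.2799827665362 tilt -0.9999861202614478 F [-0.1023 -7.784   4.4128] open 0.00741498597691864 grip 58.681846261024475  d cm [ 42.3781 -37.3896  25.1689]  per row [ 42.3781 -37.3896  25.1689]
[-14.5637  31.1684 -34.3892  98.5555  20.6686  56.9164  25.6574]
```

View pics/a2c.png

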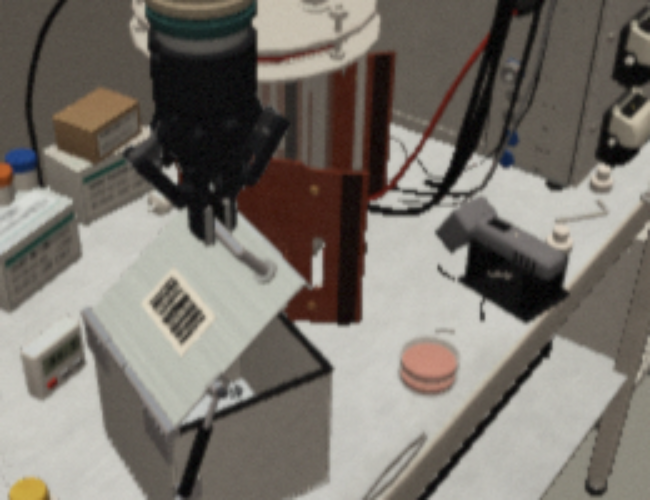

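The crop shows the flap lifted about 40° and the bar still held at (215,215). I'll carry on over the centre.

>>> drive_tool:
  xyz:
    - [0, 0.88, -0.53]
    - [0, 0.92, -0.47]
    - [0, 0.95, -0.4]
    - [0, 0.98, -0.33]
    - [0, 1.0, -0.26]
    - [0, 1.01, -0.19]
    - [0, 1.03, -0.12]
    - [0, 1.03, -0.04]
    - [0, 1.03, 0.03]
    - [0, 1.03, 0.11]
    - [0, 1.02, 0.18]
    - [0, 1.0, 0.25]
  spin: [0, 0, 0, 0, 0, 0, 0, 0, 0, 0, 0, 0]
  claw: [0, 0, 0, 0, 0, 0, 0, 0, 0, 0, 0, 0]

```text
time_s: 9.12
tcp_pos: [0.4866, 0.4366, 0.2682]
tool_rot: [[-0.991, 0.133, 0.002], [0.133, 0.991, 0.002], [-0.002, 0.002, -1.0]]
force: [1.4, -2.3, 6.9]
opening: 0.0074
grip_force: 63.9
```

>>> drive_tool:
  xyz:
    - [0, 0.98, 0.32]
    - [0, 0.95, 0.39]
    - [0, 0, 0]
    - [0, 0, 0]
  spin: [0, 0, 0, 0]
  claw: [0, 0, 0, 0]

```text
time_s: 9.62
tcp_pos: [0.4892, 0.4555, 0.2599]
tool_rot: [[-0.991, 0.133, 0.001], [0.133, 0.991, 0.003], [-0.001, 0.003, -1.0]]
force: [3.0, 1.3, 2.9]
opening: 0.0081
grip_force: 65.4
```

```bash
python3 - <<'E'
from h import *
r,a0=np.hypot(13.8,3.8),np.arctan2(3.8,13.8)
s=np.array([.4629,.2599,.1679]); ex=np.array([.132,.991,0])
a=a0+1.73
print("expect",s+ex*(-r*np.cos(a)+13.8)/100+[0,0,(r*np.sin(a)-3.8)/100])
plan([0,0,0]); print(observe()['qpos'])
I,D=save("scene","a3")
cv2.imwrite("pics/a3c.png",cv2.resize(I[80:280,160:420],None,fx=2.5,fy=2.5)[:,:,::-1])
E
```

```text
expect [0.489  0.4555 0.2601]
t 9.625 tcp [0.4892 0.4555 0.2599] yaw_y 82.3555428577122 tilt -0.999995997411841 F [3.0136 1.3339 2.8671] open 0.008078596320357009 grip 65.42020440101624  d cm [ 42.4475 -51.7175  25.8168]  per row [ 42.4475 -51.7175  25.8168]
[-27.2451  39.1486 -33.0153  81.1671  22.0859  66.0076  19.0554]
```

View pics/a3c.png

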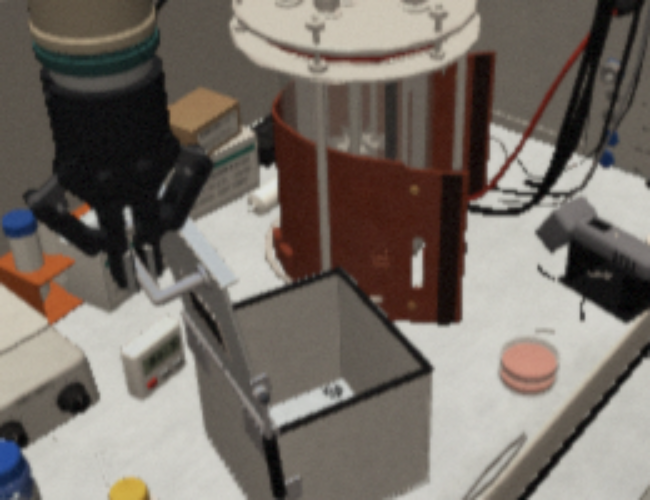

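The crop shows the flap past upright, with the bar at (165,290) still in the fingers and the measured position on the expected arc. I'll open slightly and rise.

>>> drive_tool:
  xyz:
    - [0, 0, 0]
    - [0, 0, 0]
    - [0, 0, 0]
    - [0, 0.3, 0]
    - [0, 0, -1]
    - [0, 0, -2]
    - [0, 0, -2]
    - [0, 0, -3]
    - [0, 0, -3]
    - [0, 0, -3]
    - [0, 0, 0]
  spin: [0, 0, 0, 0, 0, 0, 0, 0, 0, 0, 0]
  claw: [0.28, 0.28, 0.28, 0.28, 0.28, 0.28, 0.28, 0.28, 0.28, 0.28, 0.28]

```text
time_s: 11.05
tcp_pos: [0.4893, 0.4586, 0.403]
tool_rot: [[-0.991, 0.133, 0.004], [0.133, 0.991, 0.005], [-0.003, 0.005, -1.0]]
force: [-0.2, 0.2, -0.6]
opening: 0.0239
grip_force: 0.0
```

```bash
python3 - <<'E'
from h import *
c1=onplane("top",361.07,238.15,.030); c2=onplane("scene",371.0,225.6,.027); print(c1,c2)
plan([c1[0],c1[1],.40]); print(observe()['qpos'])
I,D=save("scene","a4");J,E=save("top","a4t")
P=cloud("top",E); print("bar", P[(P[...,2]>.27)&(P[...,2]<.285)&(abs(P[...,0]-.48)<.05)&(abs(P[...,1]-.46)<.05)].mean(0))
for n,A in(("top",J),("scene",I)):
    h=cv2.cvtColor(A,cv2.COLOR_RGB2HSV); m=(((h[...,0]<15)|(h[...,0]>170))&(h[...,1]>60)&(h[...,2]>110)).astype(np.uint8)
    m[:,:340]=0;m[:205]=0;m[260:]=0;m[:,390:]=0
    print(n,cv2.boundingRect(m),cv2.moments(m,True)['m10']/m.sum(),cv2.moments(m,True)['m01']/m.sum())
cv2.imwrite("pics/a4c.png",cv2.resize(I[80:280,160:420],None,fx=2,fy=2)[:,:,::-1])
E
```

```text
[0.4282 0.0932 0.03  ] [0.4229 0.1007 0.027 ]
t 11.05 tcp [0.4893 0.4586 0.403 ] yaw_y 82.3589742203711 tilt -0.9999818906672565 F [-0.2375  0.1601 -0.569 ] open 0.023892303683781615 grip 0.0  d cm [  1.2009 -37.0348   0.1084]  per row [  1.2009 -37.0348   0.1084]
[-27.9947  34.2022 -34.5137  67.1744  18.7316  83.5702  22.6769]
bar [0.5124 0.4352 0.2776]
top (350, 227, 24, 23) 361.0816326530612 238.08390022675738
scene (361, 217, 22, 20) 371.030303030303 226.64187327823691
```

View pics/a4c.png

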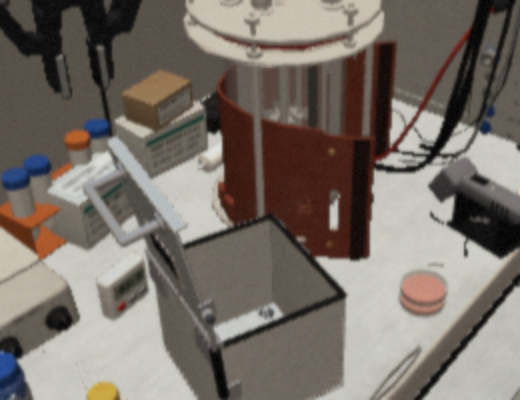

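The crop shows the flap standing open by itself at (150,200) and the dish stack unchanged at (423,293). I'll go over the stack.

>>> drive_tool:
  xyz:
    - [0.15, -4.1, 0]
    - [0.15, -4.1, 0]
    - [0.15, -4.1, 0]
    - [0.15, -4.1, 0]
    - [0.15, -4.1, 0]
    - [0.15, -4.1, 0]
    - [0.15, -4.1, 0]
    - [0.15, -4.1, 0]
    - [0.15, -4.05, 0]
    - [0, 0, 5]
    - [0, 0, 5]
    - [0, 0, 5]
  spin: [0, 0, 0, 0, 0, 0, 0, 0, 0, 0, 0, 0]
  claw: [0.28, 0.28, 0.28, 1, 1, 1, 1, 1, 1, 1, 1, 1]

```text
time_s: 12.65
tcp_pos: [0.4258, 0.0932, 0.2476]
tool_rot: [[-0.991, 0.134, -0.001], [0.134, 0.991, -0.0], [0.001, -0.0, -1.0]]
force: [0.8, -0.6, -0.5]
opening: 0.0853
grip_force: 0.0
```

>>> drive_tool:
  xyz:
    - [0, 0, 5]
    - [0, 0, 5]
    - [0, 0, 5]
    - [0, 0, 2]
    - [0, 0, 0]
    - [0, 0, 0]
  spin: [0, 0, 0, 0, 0, 0]
  claw: [1, 1, 1, 1, 1, 1]

```text
time_s: 13.4
tcp_pos: [0.4267, 0.094, 0.08]
tool_rot: [[-0.991, 0.133, 0.0], [0.133, 0.991, 0.0], [-0.0, 0.0, -1.0]]
force: [0.2, 0.0, 0.4]
opening: 0.0854
grip_force: 0.0
```

```bash
python3 - <<'E'
from h import *
plan([.427,.0945,.002]); print(observe()['qpos'])
I,D=save("scene","a5")
cv2.imwrite("pics/a5c.png",cv2.resize(I[120:270,270:470],None,fx=3,fy=3)[:,:,::-1])
E
```

```text
t 13.4 tcp [0.4267 0.094  0.08  ] yaw_y 82.36053591476968 tilt -0.9999999442336833 F [0.2431 0.0036 0.3622] open 0.08541835265054888 grip 0.0  d cm [-0.0222  0.0532  7.7961]  per row [-0.0222  0.0532  7.7961]
[ -3.2165  35.9085 -18.5404 127.0957  30.9756  21.2247  34.7202]
```

View pics/a5c.png

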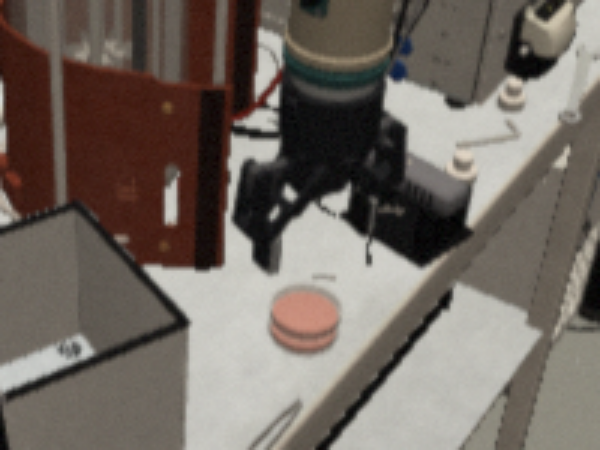

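The crop shows the open fingers over the stack, tips at (265,265) and (372,240), dishes at (305,320). I'll go down and grip both dishes.

>>> drive_tool:
  xyz:
    - [0, 0.05, 2]
    - [0, 0, 2]
    - [0, 0, 1.5]
    - [0, 0, 1.2]
    - [0, 0, 0.8]
    - [0, 0, 0.7]
    - [0, 0, 0]
    - [0, 0, 0]
    - [0, 0, 0]
    - [0, 0, 0]
    - [0, 0, 0]
    - [0, 0, 0]
  spin: [0, 0, 0, 0, 0, 0, 0, 0, 0, 0, 0, 0]
  claw: [1, 1, 1, 1, 1, 1, 1, 0.6, 0.5, 0.4, 0.3, 0.3]

```text
time_s: 14.95
tcp_pos: [0.4273, 0.0943, -0.0014]
tool_rot: [[-0.991, 0.133, 0.002], [0.133, 0.991, -0.0], [-0.002, -0.0, -1.0]]
force: [-0.3, -0.0, 9.0]
opening: 0.0587
grip_force: 63.1
```

>>> drive_tool:
  xyz:
    - [0, 0, 0]
    - [0, 0, -0.5]
    - [0, 0, -1]
    - [0, 0, -1.5]
    - [0, 0, -2]
    - [0, 0, -3]
    - [0, 0, 0]
  spin: [0, 0, 0, 0, 0, 0, 0]
  claw: [0.3, 0.3, 0.3, 0.3, 0.3, 0.3, 0.3]

```text
time_s: 15.82
tcp_pos: [0.4279, 0.0946, 0.0792]
tool_rot: [[-0.991, 0.134, 0.003], [0.134, 0.991, 0.001], [-0.003, 0.002, -1.0]]
force: [-1.0, 0.2, -0.8]
opening: 0.0584
grip_force: 64.3
```

```bash
python3 - <<'E'
from h import *
plan([.4707,.3207,.25]); print(observe()['qpos'])
I,D=save("scene","a6")
cv2.imwrite("pics/a6c.png",cv2.resize(I[120:270,270:470],None,fx=3,fy=3)[:,:,::-1])
E
```

```text
t 15.825 tcp [0.4279 0.0946 0.0792] yaw_y 82.30629575388267 tilt -0.999993342720295 F [-1.0027  0.185  -0.7804] open 0.058407874206419574 grip 64.29077714681625  d cm [ -1.2705  23.0092 -17.0381]  per row [ -1.2705  23.0092 -17.0381]
[  6.5324  38.5658 -33.1511 126.8336  47.7677  27.4145  17.5013]
```

View pics/a6c.png

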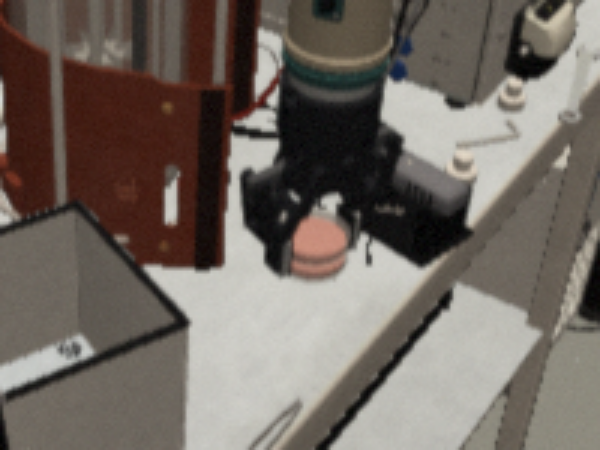

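The crop shows both dishes held at (318,245). Now carry them to the bin.

>>> drive_tool:
  xyz:
    - [0, 0, -4]
    - [0, 0, -4]
    - [0, 0, -4]
    - [0, 0, -4]
    - [-0.15, 2.7, 0]
    - [-0.15, 2.8, 0]
    - [-0.15, 2.8, 0]
    - [-0.15, 2.8, 0]
    - [-0.15, 2.8, 0]
    - [-0.15, 2.8, 0]
    - [-0.15, 2.8, 0]
    - [-0.15, 2.8, 0]
  spin: [0, 0, 0, 0, 0, 0, 0, 0, 0, 0, 0, 0]
  claw: [0.3, 0.3, 0.3, 0.3, 0.3, 0.3, 0.3, 0.3, 0.3, 0.3, 0.3, 0.3]

```text
time_s: 17.38
tcp_pos: [0.4682, 0.3141, 0.236]
tool_rot: [[-0.991, 0.133, -0.001], [0.133, 0.991, -0.002], [0.001, -0.002, -1.0]]
force: [0.7, -0.5, -0.9]
opening: 0.0587
grip_force: 64.7
```

>>> drive_tool:
  xyz:
    - [0, 0, 0]
    - [0, 0, 2]
    - [0, 0, 2]
    - [0, 0, 2]
    - [0, 0, 2]
    - [0, 0, 2]
    - [0, 0, 2]
    - [0, 0, 1]
    - [0, 0, 0]
  spin: [0, 0, 0, 0, 0, 0, 0, 0, 0]
  claw: [0.3, 0.3, 0.3, 0.3, 0.3, 0.3, 0.3, 0.3, 0.3]

```text
time_s: 18.5
tcp_pos: [0.4679, 0.3133, 0.1067]
tool_rot: [[-0.991, 0.133, -0.001], [0.133, 0.991, -0.001], [0.001, -0.001, -1.0]]
force: [-0.2, -0.0, 0.2]
opening: 0.0587
grip_force: 64.7
```

```bash
python3 - <<'E'
from h import *
plan([.4707,.3207,.10]); print(observe()['qpos'])
I,D=save("scene","a7")
cv2.imwrite("pics/a7c.png",cv2.resize(I[80:280,160:420],None,fx=2.5,fy=2.5)[:,:,::-1])
E
```

```text
t 18.5 tcp [0.4679 0.3133 0.1067] yaw_y 82.36219973871597 tilt -0.9999987863905193 F [-0.1735 -0.0358  0.2   ] open 0.058698290794489745 grip 64.72783327102661  d cm [-0.176   0.7707  0.6738]  per row [-0.176   0.7707  0.6738]
[-12.0902  43.9696 -39.4657 106.5838  39.3569  44.0955   9.0802]
```

View pics/a7c.png

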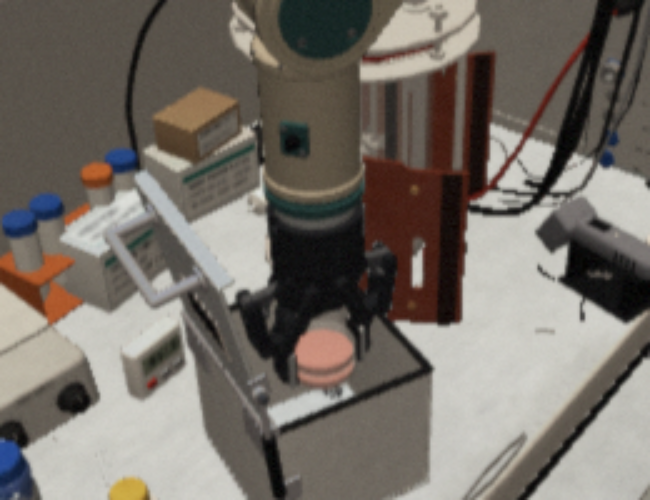

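The crop shows the dishes at (322,355) hanging in the mouth and clear of the rim. I'll release them here.

>>> drive_tool:
  xyz:
    - [0, 0, 0.6]
    - [0, 0, 0]
    - [0, 0, 0]
    - [0, 0, 0]
    - [0, 0, 0]
    - [0, 0, 0]
    - [0, 0, -3]
    - [0, 0, -4]
    - [0, 0, -5]
    - [0, 0, -6]
    - [0, 0, -6]
    - [0, 0, -6]
  spin: [0, 0, 0, 0, 0, 0, 0, 0, 0, 0, 0, 0]
  claw: [0.3, 0.85, 0.85, 0.85, 0.85, 0.85, 0.85, 0.85, 0.85, 0.85, 0.4, 0.28]

```text
time_s: 20.05
tcp_pos: [0.468, 0.3135, 0.4036]
tool_rot: [[-0.991, 0.133, 0.0], [0.133, 0.991, 0.0], [-0.0, 0.0, -1.0]]
force: [1.3, 1.0, -1.9]
opening: 0.0371
grip_force: 0.0
```

```bash
python3 - <<'E'
from h import *
plan([.4896,.4585,.403]); print(observe()['qpos'])
I,D=save("scene","a8");J,E=save("top","a8t")
P=cloud("top",E)
h=cv2.cvtColor(J,cv2.COLOR_RGB2HSV); m=(((h[...,0]<15)|(h[...,0]>170))&(h[...,1]>60)&(h[...,2]>60)).astype(np.uint8)
k,l,st,c=cv2.connectedComponentsWithStats(m)
for i in range(1,k):
    if st[i,4]>20 and 190<c[i][0]<420 and 160<c[i][1]<280: print(st[i],P[l==i].mean(0))
Q=P[(P[...,2]>.2)&(P[...,2]<.285)&(abs(P[...,0]-.48)<.06)&(P[...,1]>.38)&(P[...,1]<.5)]
print("flap/bar extents",Q.min(0),Q.max(0))
cv2.imwrite("pics/a8c.png",np.hstack([cv2.resize(I[120:280,200:380],None,fx=2.2,fy=2.2),cv2.resize(J[150:310,170:350],None,fx=2.2,fy=2.2)])[:,:,::-1])
E
```

```text
t 20.05 tcp [0.468  0.3135 0.4036] yaw_y 82.36676809534079 tilt -0.9999999102716769 F [ 1.2878  1.0074 -1.9001] open 0.03709646766213541 grip 0.0  d cm [-0.2143 14.6584  0.0654]  per row [-0.2143 14.6584  0.0654]
[ -4.3673  26.872  -51.7073  84.7923  21.2362  78.565   25.1135]
[317 142  49  50 590] [0.5728 0.1425 0.1359]Traceback (most recent call last):
  File "<stdin>", line 10, in <module>
    return umr_minimum(a, axis, None, out, keepdims, initial, where)
ValueError: zero-size array to reduction operation minimum which has no identity
```

>>> drive_tool:
  xyz:
    - [0, 3.6, 0]
    - [-0.1, 3.7, 0]
    - [-0.1, 3.7, 0]
    - [0, 3.7, 0]
    - [0, 0, 0]
    - [0, 0, 0]
  spin: [0, 0, 0, 0, 0, 0]
  claw: [0.28, 0.28, 0.28, 0.28, 0.28, 0.28]

```text
time_s: 20.9
tcp_pos: [0.4898, 0.4585, 0.4009]
tool_rot: [[-0.991, 0.133, -0.0], [0.133, 0.991, -0.001], [0.0, -0.001, -1.0]]
force: [-0.5, -0.1, -0.8]
opening: 0.0241
grip_force: 0.0
```

```bash
python3 - <<'E'
from h import *
plan([.4896,.4585,.263]); print(observe()['qpos'])
I,D=save("scene","a8");J,E=save("top","a8t")
P=cloud("top",E)
h=cv2.cvtColor(J,cv2.COLOR_RGB2HSV); m=(((h[...,0]<15)|(h[...,0]>170))&(h[...,1]>60)&(h[...,2]>60)).astype(np.uint8)
k,l,st,c=cv2.connectedComponentsWithStats(m)
for i in range(1,k):
    if st[i,4]>20 and 190<c[i][0]<420 and 160<c[i][1]<280: print(st[i],P[l==i].mean(0))
cv2.imwrite("pics/a8c.png",np.hstack([cv2.resize(I[110:270,190:370],None,fx=2.2,fy=2.2),cv2.resize(J[150:310,170:350],None,fx=2.2,fy=2.2)])[:,:,::-1])
E
```

```text
t 20.9 tcp [0.4898 0.4585 0.4009] yaw_y 82.35638075069271 tilt -0.9999989246897972 F [-0.5092 -0.0535 -0.7758] open 0.024101546330265778 grip 0.0  d cm [ 0.0223  0.0166 13.7941]  per row [ 0.0223  0.0166 13.7941]
[-22.324   37.4008 -48.0777  66.6742  26.9376  86.7512  16.8432]
[317 142  49  50 566] [0.5731 0.1435 0.142 ]
```

View pics/a8c.png

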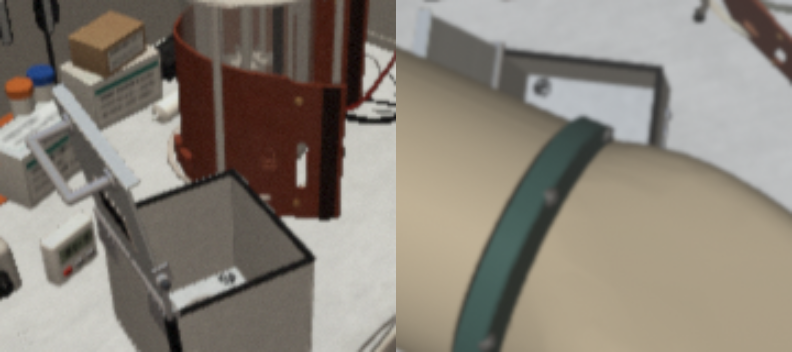

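The left half shows the bin standing open, the bar at (65,170), and nothing left at the stack's place. Both dishes dropped inside, hidden by the near wall. I'll regrip the bar and ease the flap down.

>>> drive_tool:
  xyz:
    - [0, 0, 3]
    - [0, 0, 3]
    - [0, 0, 3]
    - [0, 0, 2]
    - [0, 0, 2]
    - [0, 0, 1.1]
    - [0, 0, 0]
    - [0, 0, 0]
    - [0, 0, 0]
    - [0, 0, 0]
    - [0, 0, 0]
  spin: [0, 0, 0, 0, 0, 0, 0, 0, 0, 0, 0]
  claw: [0.28, 0.28, 0.28, 0.28, 0.28, 0.28, 0.28, 0, 0, 0, 0]

```text
time_s: 22.38
tcp_pos: [0.4901, 0.4582, 0.2615]
tool_rot: [[-0.991, 0.134, 0.001], [0.134, 0.991, -0.002], [-0.001, -0.002, -1.0]]
force: [-1.0, -6.3, 5.1]
opening: 0.0075
grip_force: 58.8
```

```bash
python3 - <<'E'
from h import *
plan([.4892,.4575,.259])
r,a0=np.hypot(13.8,3.8),np.arctan2(3.8,13.8)
a=a0+np.linspace(1.75,0,37); p=np.c_[-r*np.cos(a),-r*np.sin(a)]
d=np.diff(p,axis=0).round(2)
for i in range(0,36,12): print([[0,*x] for x in d[i:i+12].tolist()])
E
```

```text
t 22.375 tcp [0.4901 0.4582 0.2615] yaw_y 82.32078875917101 tilt -0.9999980248740028 F [-0.9584 -6.2739  5.1419] open 0.007520583901544976 grip 58.764556646347046  d cm [ 0.0782 -0.0793  0.2491]  per row [ 0.0782 -0.0793  0.2491]
[[0, -0.63, -0.29], [0, -0.65, -0.25], [0, -0.66, -0.22], [0, -0.67, -0.19], [0, -0.68, -0.16], [0, -0.68, -0.12], [0, -0.69, -0.09], [0, -0.69, -0.06], [0, -0.7, -0.02], [0, -0.7, 0.01], [0, -0.69, 0.04], [0, -0.69, 0.08]]
[[0, -0.69, 0.11], [0, -0.68, 0.14], [0, -0.67, 0.18], [0, -0.66, 0.21], [0, -0.65, 0.24], [0, -0.64, 0.27], [0, -0.63, 0.3], [0, -0.61, 0.33], [0, -0.59, 0.36], [0, -0.58, 0.39], [0, -0.56, 0.42], [0, -0.53, 0.45]]
[[0, -0.51, 0.47], [0, -0.49, 0.5], [0, -0.46, 0.52], [0, -0.44, 0.54], [0, -0.41, 0.56], [0, -0.38, 0.58], [0, -0.36, 0.6], [0, -0.33, 0.61], [0, -0.3, 0.63], [0, -0.26, 0.64], [0, -0.23, 0.66], [0, -0.2, 0.67]]
```

>>> drive_tool:
  xyz:
    - [0, -0.63, -0.29]
    - [0, -0.65, -0.25]
    - [0, -0.66, -0.22]
    - [0, -0.67, -0.19]
    - [0, -0.68, -0.16]
    - [0, -0.68, -0.12]
    - [0, -0.69, -0.09]
    - [0, -0.69, -0.06]
    - [0, -0.7, -0.02]
    - [0, -0.7, 0.01]
    - [0, -0.69, 0.04]
    - [0, -0.69, 0.08]
  spin: [0, 0, 0, 0, 0, 0, 0, 0, 0, 0, 0, 0]
  claw: [0, 0, 0, 0, 0, 0, 0, 0, 0, 0, 0, 0]

```text
time_s: 23.88
tcp_pos: [0.4792, 0.3777, 0.2746]
tool_rot: [[-0.991, 0.133, 0.001], [0.133, 0.991, -0.001], [-0.002, -0.001, -1.0]]
force: [1.2, -1.6, 9.1]
opening: 0.0075
grip_force: 62.0
```

>>> drive_tool:
  xyz:
    - [0, -0.69, 0.11]
    - [0, -0.68, 0.14]
    - [0, -0.67, 0.18]
    - [0, -0.66, 0.21]
    - [0, -0.65, 0.24]
    - [0, -0.64, 0.27]
    - [0, -0.63, 0.3]
    - [0, -0.61, 0.33]
    - [0, -0.59, 0.36]
    - [0, -0.58, 0.39]
    - [0, -0.56, 0.42]
    - [0, -0.53, 0.45]
  spin: [0, 0, 0, 0, 0, 0, 0, 0, 0, 0, 0, 0]
  claw: [0, 0, 0, 0, 0, 0, 0, 0, 0, 0, 0, 0]

```text
time_s: 25.38
tcp_pos: [0.4692, 0.3045, 0.239]
tool_rot: [[-0.991, 0.133, 0.0], [0.133, 0.991, 0.001], [-0.0, 0.001, -1.0]]
force: [4.8, 0.4, -5.3]
opening: 0.0076
grip_force: 64.7
```

>>> drive_tool:
  xyz:
    - [0, -0.51, 0.47]
    - [0, -0.49, 0.5]
    - [0, -0.46, 0.52]
    - [0, -0.44, 0.54]
    - [0, -0.41, 0.56]
    - [0, -0.38, 0.58]
    - [0, -0.36, 0.6]
    - [0, -0.33, 0.61]
    - [0, -0.3, 0.63]
    - [0, -0.26, 0.64]
    - [0, -0.23, 0.66]
    - [0, -0.2, 0.67]
  spin: [0, 0, 0, 0, 0, 0, 0, 0, 0, 0, 0, 0]
  claw: [0, 0, 0, 0, 0, 0, 0, 0, 0, 0, 0, 0]

```text
time_s: 26.88
tcp_pos: [0.4631, 0.2607, 0.1688]
tool_rot: [[-0.991, 0.133, -0.0], [0.133, 0.991, -0.001], [0.0, -0.001, -1.0]]
force: [3.1, -4.0, 0.2]
opening: 0.0075
grip_force: 67.3
```

>>> drive_tool:
  xyz:
    - [0, 0, 0]
    - [0, 0, 0]
  spin: [0, 0]
  claw: [0, 0]

```text
time_s: 27.12
tcp_pos: [0.4631, 0.2608, 0.1694]
tool_rot: [[-0.991, 0.133, -0.0], [0.133, 0.991, -0.001], [0.0, -0.001, -1.0]]
force: [2.0, -4.3, -1.6]
opening: 0.0079
grip_force: 67.2
```

>>> drive_tool:
  xyz:
    - [0, 0, 0.1]
    - [0, 0, 0.1]
    - [0, 0, 0.1]
    - [0, 0, 0]
  spin: [0, 0, 0, 0]
  claw: [0, 0, 0, 0]

```text
time_s: 27.62
tcp_pos: [0.4631, 0.2601, 0.1668]
tool_rot: [[-0.991, 0.133, -0.0], [0.133, 0.991, -0.002], [-0.0, -0.002, -1.0]]
force: [1.5, -7.0, 3.1]
opening: 0.0077
grip_force: 67.7
```

>>> drive_tool:
  xyz:
    - [0, 0, 0]
    - [0, 0, 0]
    - [0, 0, 0]
    - [0, 0, -1]
    - [0, 0, -2]
    - [0, 0, -4]
    - [0, 0, -4]
    - [0, 0, -4]
    - [0, 0, 0]
  spin: [0, 0, 0, 0, 0, 0, 0, 0, 0]
  claw: [0.5, 0.5, 0.5, 0.5, 0.5, 0.5, 0.5, 0.5, 0.5]

```text
time_s: 28.75
tcp_pos: [0.4642, 0.2629, 0.32]
tool_rot: [[-0.991, 0.133, 0.006], [0.133, 0.991, 0.004], [-0.005, 0.005, -1.0]]
force: [-0.3, 0.7, 0.2]
opening: 0.0425
grip_force: 0.0
```

```bash
python3 - <<'E'
from h import *
save("top","a9t"); save("scene","a9")
J=np.load('/tmp/a9t.npz'); P=cloud("top",J['D'])
m=(abs(P[...,2]-.148)<.006); m[:,:190]=0;m[:,300:]=0;m[:150]=0;m[280:]=0
print("flap z",np.median(P[m][:,2]) if m.sum() else None,m.sum())
T=np.load('/tmp/top0.npz'); P=cloud("top",T['D'])
# handle top, z .064-.078, and edges per x slice
for x in np.arange(.40,.58,.01):
    m=(abs(P[...,0]-x)<.004)&(abs(P[...,1]+.08)<.06)&(P[...,2]>.058)&(P[...,2]<.1)
    q=P[m]; 
    if len(q): print("%.2f"%x,len(q),q[:,1].min(),q[:,1].max(),q[:,1].mean(),np.median(q[:,2]))
c=T['I'][150:250,395:475]; cv2.imwrite("pics/sc.png",cv2.resize(c,None,fx=6,fy=6,interpolation=cv2.INTER_CUBIC)[:,:,::-1])
E
```

```text
flap z 0.14901649793869742 649
0.42 28 -0.09659287779878183 -0.06979378964318589 -0.08178475094828841 0.0676416157398783
0.43 66 -0.10877162874138502 -0.06715125265127612 -0.0843300391204166 0.07060843894299366
0.44 64 -0.11115888343600855 -0.05570740556882265 -0.08050665371928878 0.07073167236114897
0.45 67 -0.09868526675925897 -0.0659420755711352 -0.0812070679103737 0.07063585498956258
0.46 65 -0.09972319862682771 -0.0651479614285914 -0.08051820515181324 0.07103255173887713
0.47 62 -0.0971613692309703 -0.06416440279598351 -0.07987190877715573 0.07068076174483809
0.48 62 -0.09877623660423598 -0.06334216401751575 -0.07817969190344796 0.07136014993477782
0.49 67 -0.09764920541192257 -0.06335580467340592 -0.07882033354675193 0.0711385178150476
0.50 60 -0.09389923276521288 -0.06286287918734608 -0.07811099995362507 0.07187267291171574
0.51 60 -0.1083143673684494 -0.054847871263760624 -0.07785617989568827 0.07090833263010819
0.52 75 -0.10057997336740512 -0.05508767306240265 -0.07553661350485492 0.07031857407700923
0.53 100 -0.10245882137693935 -0.05187895837627276 -0.07606532278743612 0.07160431853252691
0.54 101 -0.10204876113375783 -0.05163650129599452 -0.07482491701832178 0.07699622817221609
0.55 77 -0.10179208665032372 -0.051023645641286315 -0.0741154684160356 0.07467612331371021
0.56 30 -0.09865941055963692 -0.05399017396697298 -0.07828580741957865 0.06180683049853221
```

View pics/sc.png

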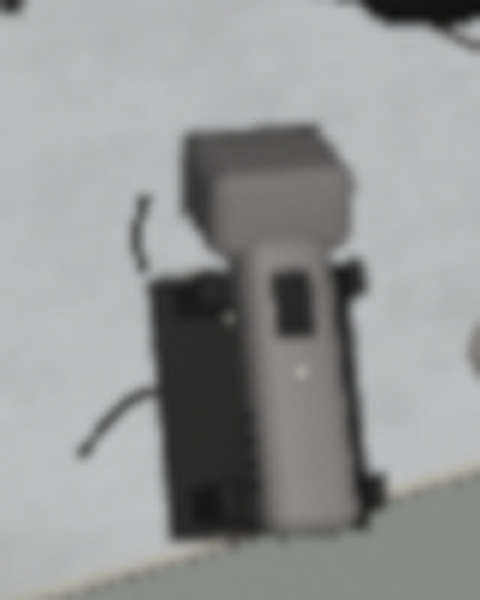

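The crop shows the scanner handle between two saddle pairs, with lips at about (355,278) and (375,490), and the head at the top (265,190). The bin is shut, with the flap at z = 0.149. I'll turn square to the handle.

>>> drive_tool:
  xyz:
    - [0, 0, 0]
    - [0, 0, 0]
    - [0, 0, 0]
  spin: [-5.8, -5.8, 0]
  claw: [0.8, 0.8, 0.8]

```text
time_s: 29.22
tcp_pos: [0.4627, 0.2605, 0.3151]
tool_rot: [[-0.998, -0.068, -0.002], [-0.068, 0.998, -0.001], [0.003, -0.001, -1.0]]
force: [-0.0, -0.5, -0.2]
opening: 0.0687
grip_force: 0.0
```

```bash
python3 - <<'E'
from h import *
plan([.473,-.0795,.16],8)
E
```

```text
t 29.225 tcp [0.4627 0.2605 0.3151] yaw_y 93.91474924543326 tilt -0.9999964962490923 F [-0.0205 -0.4699 -0.1595] open 0.06865671135834357 grip 0.0  d cm [  1.2525 -33.9818  15.5427]  per row [ 0.1566 -4.2477  1.9428]
```

>>> drive_tool:
  xyz:
    - [0.16, -4.25, 0]
    - [0.16, -4.25, 0]
    - [0.16, -4.25, 0]
    - [0.16, -4.25, 0]
    - [0.16, -4.25, 0]
    - [0.16, -4.25, 0]
    - [0.16, -4.25, 0]
    - [0.16, -4.25, 4]
    - [0, 0, 5]
    - [0, 0, 5]
    - [0, 0, 1.5]
    - [0, 0, 0]
  spin: [0, 0, 0, 0, 0, 0, 0, 0, 0, 0, 0, 0]
  claw: [0.8, 0.8, 0.8, 0.8, 0.8, 0.8, 0.8, 0.8, 0.8, 0.8, 0.8, 0.8]

```text
time_s: 30.72
tcp_pos: [0.4738, -0.0785, 0.1613]
tool_rot: [[-0.998, -0.069, -0.001], [-0.069, 0.998, 0.001], [0.001, 0.001, -1.0]]
force: [-0.2, 0.8, 0.8]
opening: 0.0683
grip_force: 0.0
```

>>> drive_tool:
  xyz:
    - [0, 0, 0]
    - [0, 0, 0]
  spin: [0, 0]
  claw: [0.8, 0.8]

```text
time_s: 30.98
tcp_pos: [0.475, -0.079, 0.1629]
tool_rot: [[-0.998, -0.069, 0.003], [-0.069, 0.998, -0.001], [-0.003, -0.001, -1.0]]
force: [-0.3, -0.4, 0.8]
opening: 0.0685
grip_force: 0.0
```

```bash
python3 - <<'E'
from h import *
plan([.473,-.0795,.039],8); print(observe()['qpos'])
T=np.load('/tmp/a9.npz');S=cloud("scene",T['D'])
q=S[(S[...,2]>.060)&(S[...,2]<.080)&(abs(S[...,1]+.08)<.06)&(S[...,0]>.38)&(S[...,0]<.6)]
for x in np.arange(.40,.58,.01):
    k=q[abs(q[:,0]-x)<.005]
    if len(k)>2: print("%.2f"%x,len(k),k[:,1].min(),k[:,1].max(),np.median(k[:,2]))
I,D=save("scene","b1")
cv2.imwrite("pics/b1c.png",cv2.resize(I[110:250,300:500],None,fx=3,fy=3)[:,:,::-1])
E
```

```text
t 30.975 tcp [ 0.475  -0.079   0.1629] yaw_y 93.93229697416521 tilt -0.9999955991652225 F [-0.312  -0.4225  0.7694] open 0.06853391814693949 grip 0.0  d cm [ 0.2403 -0.024  12.3855]  per row [ 0.03   -0.003   1.5482]
[ 38.7586  35.7454 -48.9371 116.6258  38.6846  44.91    60.2422]
0.42 23 -0.09166641708031939 -0.06276553810478294 0.06524978933074148
0.43 42 -0.09601918156450781 -0.06427808907687682 0.06857638637557317
0.44 31 -0.09967476965774476 -0.06481163231127833 0.06885206077296416
0.45 33 -0.0962624389447028 -0.06286770120721025 0.06827609212420083
0.46 32 -0.09348068440475157 -0.06373916413955849 0.06879904897553213
0.47 39 -0.09842791194061079 -0.06212882875539673 0.06872945892427873
0.48 32 -0.09418161560525623 -0.06222761257990864 0.06910374828047872
0.49 30 -0.09312289674534313 -0.06126649288305416 0.06829000881787914
0.50 37 -0.0958264291894526 -0.05983569684131639 0.06998409159599743
0.51 28 -0.09220707541302911 -0.060594866488985946 0.07001545670735057
0.52 34 -0.0895511300552803 -0.052867810469124935 0.06813948868407804
0.53 58 -0.10051625219499727 -0.04995190238371805 0.06911110129270623
0.54 64 -0.10130731671753604 -0.04880308517935942 0.07402978630890339
0.55 24 -0.09865511746702828 -0.049894858849764884 0.07638856723363947
```

View pics/b1c.png

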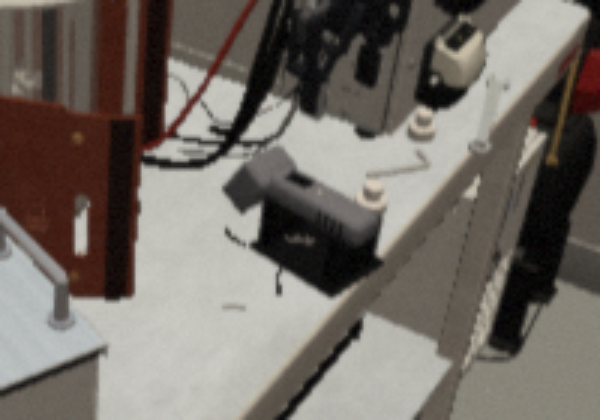

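The crop shows the gripper above the scanner handle (310,200), fingers either side. Both views agree on the handle position. I'll go down and grip.

>>> drive_tool:
  xyz:
    - [0.2, 0, 3]
    - [0, 0, 3]
    - [0, 0, 2.5]
    - [0, 0, 2]
    - [0, 0, 1]
    - [0, 0, 1]
    - [0, 0, 0]
    - [0, 0, 0]
  spin: [0, 0, 0, 0, 0, 0, 0, 0]
  claw: [0.8, 0.8, 0.8, 0.8, 0.8, 0.8, 0.8, 0.8]

```text
time_s: 32.02
tcp_pos: [0.4723, -0.0791, 0.0369]
tool_rot: [[-0.998, -0.069, 0.001], [-0.069, 0.998, -0.0], [-0.001, -0.0, -1.0]]
force: [-1.0, 0.3, -0.6]
opening: 0.0683
grip_force: 0.0
```

>>> drive_tool:
  xyz:
    - [0, 0, 0]
    - [0, 0, 0]
    - [0, 0, 0]
    - [0, 0, 0]
    - [0, 0, 0]
    - [0, 0, 0]
  spin: [0, 0, 0, 0, 0, 0]
  claw: [0.5, 0.4, 0.3, 0, 0, 0]

```text
time_s: 32.78
tcp_pos: [0.4722, -0.0795, 0.0369]
tool_rot: [[-0.998, -0.069, 0.001], [-0.069, 0.998, -0.001], [-0.001, -0.001, -1.0]]
force: [-0.3, -0.5, 5.2]
opening: 0.0333
grip_force: 59.7
```

>>> drive_tool:
  xyz:
    - [0, 0, -1]
    - [0, 0, -1.5]
    - [0, 0, -2]
    - [0, 0, -2.5]
    - [0, 0, -3]
    - [0, 0, -3]
    - [0, 0, -3]
    - [0, 0, -3]
    - [0, 0, -2.5]
    - [0, 0, -1]
    - [0, 0, 0]
    - [0, 0, 0]
  spin: [0, 0, 0, 0, 0, 0, 0, 0, 0, 0, 0, 0]
  claw: [0, 0, 0, 0, 0, 0, 0, 0, 0, 0, 0, 0]

```text
time_s: 34.28
tcp_pos: [0.4711, -0.0793, 0.2605]
tool_rot: [[-0.998, -0.069, -0.002], [-0.069, 0.998, 0.0], [0.002, 0.0, -1.0]]
force: [1.3, -0.8, -2.6]
opening: 0.0337
grip_force: 59.7
```

```bash
python3 - <<'E'
from h import *
T=np.load('/tmp/top0.npz');P=cloud("top",T['D'])
g=T['I'].astype(int); 
sub=g[185:245,220:268]; h=sub.max(2)-sub.min(2); br=sub.mean(2)
# label: bar-code dark pixels
dk=(br<110); v,u=np.nonzero(dk); print("barcode px",u.mean()+220,v.mean()+185,u.min()+220,u.max()+220,v.min()+185,v.max()+185)
bc=np.array([(u.min()+u.max())/2+220,(v.min()+v.max())/2+185]); print(onplane("top",*bc,.148),onplane("top",u.mean()+220,v.mean()+185,.148))
m=(P[...,1]<.2)&(P[...,1]>0)&(P[...,0]>.48)&(P[...,0]<.62)&(P[...,2]>.12)
q=P[m]; i=q[:,0].argmin(); print("panel min x",q[i],np.percentile(q[:,0],1))
plan([.42,0,.24],5); print(observe()['qpos'])
# scanner held: from scene view, head/handle
S=np.load('/tmp/a9.npz')['I']
I,D=save("scene","b2");J,E=save("top","b2t")
C=cloud("scene",D); q=C[(C[...,2]>.2)&(C[...,2]<.30)&(C[...,0]<.60)&(C[...,0]>.4)&(abs(C[...,1]+.08)<.07)]
z=observe()['tcp_pos'][2]
for x in np.arange(.41,.6,.01):
    k=q[abs(q[:,0]-x)<.005]
    if len(k)>2: print("%.2f"%x,len(k),k[:,1].min(),k[:,1].max(),k[:,2].min()-z,k[:,2].max()-z)
E
```

```text
barcode px 242.85714285714286 213.65714285714284 237 249 203 222
[0.4795 0.3316 0.148 ] [0.4772 0.3319 0.148 ]
panel min x [0.5279 0.094  0.1657] 0.5326069537390368
t 34.275 tcp [ 0.4711 -0.0793  0.2605] yaw_y 93.96128524242674 tilt -0.9999981267379614 F [ 1.3266 -0.8477 -2.6489] open 0.03367264019589016 grip 59.6901673078537  d cm [4.5483 8.2608 2.0604]  per row [0.9097 1.6522 0.4121]
[ 45.0867  28.4361 -56.464  110.3331  28.3659  56.5768  69.4448]
0.42 67 -0.0947599466798802 -0.06388788708074168 0.009096463535064825 0.03198934089972849
0.43 66 -0.10013835493084011 -0.06326359483815473 0.009376064873708512 0.03423625856128215
0.44 59 -0.09542926084438291 -0.060481814988829215 0.010132305821874965 0.03508955231611166
0.45 52 -0.09613482128420711 -0.060938497737933445 0.009607336541042788 0.03507522909491673
0.46 118 -0.1034674331946702 -0.048248776294009865 0.0016046066939506276 0.039008888518776375
0.47 78 -0.10982445390841537 -0.04548959760737788 -0.0002716942507332565 0.038759519759333005
0.48 23 -0.09986147676497853 -0.04825430837569678 0.0020071134562844595 0.03866586608349554
0
[... 313 characters left out ...]
749914761582 0.009357158745957439 0.034082912499179885
0.53 96 -0.08418546630702005 -0.04676639320757425 -0.0033254607239593392 0.03597684071756846
0.54 122 -0.09168325146192072 -0.04560680374629867 -0.015677869088312146 0.0393666378190094
0.55 64 -0.09695441865370608 -0.044959556392749546 -0.01558664583114347 0.0393843850742156
0.56 24 -0.051970682587125165 -0.04715137854061691 -0.008662174239429443 0.019524557705030476
0.57 22 -0.11823505748092701 -0.04893684846200309 0.0004322911905092486 0.03888667272049634
0.58 23 -0.13195701378048902 -0.10319985026880292 -0.06005236938850719 0.037118954078211974
0.59 13 -0.14957714854224155 -0.1343146137905234 -0.059741261334921414 0.010814450043925394
```

>>> drive_tool:
  xyz:
    - [1.7, 2.4, 0]
    - [1.7, 2.4, 0]
    - [1.7, 2.4, 0]
    - [0.15, 2.7, 0]
    - [0.15, 2.7, 0]
    - [0.15, 2.7, 0]
    - [0.15, 2.7, 0]
    - [0.15, 2.7, 0]
    - [0.15, 2.7, 0]
    - [0, 0, 0]
    - [0, 0, 0]
  spin: [0, 0, 0, 0, 0, 0, 0, 0, 0, 0, 0]
  claw: [0, 0, 0, 0, 0, 0, 0, 0, 0, 0, 0]

```text
time_s: 35.75
tcp_pos: [0.3956, 0.1495, 0.2609]
tool_rot: [[-0.998, -0.069, -0.001], [-0.069, 0.998, -0.001], [0.001, -0.001, -1.0]]
force: [0.5, 0.5, -1.4]
opening: 0.0335
grip_force: 60.0
```

```bash
python3 - <<'E'
from h import *
plan([.3423,.3228,.2425],7); print(observe()['qpos'])
E
```

```text
t 35.75 tcp [0.3956 0.1495 0.2609] yaw_y 93.96927339591805 tilt -0.9999989335228698 F [ 0.5256  0.5466 -1.3578] open 0.033486505210734936 grip 60.016021728515625  d cm [ 4.1206 17.6554  1.834 ]  per row [0.5887 2.5222 0.262 ]
[ 18.4155  23.2983 -58.0954 117.609   25.0669  52.428   40.5672]
```

>>> drive_tool:
  xyz:
    - [0.6, 2.52, 0.26]
    - [0.6, 2.52, 0.26]
    - [0.6, 2.52, 0.26]
    - [0.6, 2.52, 0.26]
    - [0.6, 2.52, 0.26]
    - [0.6, 2.52, 0.26]
    - [0.52, 2.52, 0.26]
    - [0, 0, 0]
    - [0, 0, 0]
    - [0, 0, 0]
  spin: [0, 0, 0, 0, 0, 0, 0, 0, 0, 0]
  claw: [0, 0, 0, 0, 0, 0, 0, 0, 0, 0]

```text
time_s: 37.0
tcp_pos: [0.3433, 0.3219, 0.243]
tool_rot: [[-0.998, -0.067, -0.0], [-0.067, 0.998, -0.001], [0.0, -0.001, -1.0]]
force: [0.1, 0.3, -2.5]
opening: 0.0335
grip_force: 60.2
```

```bash
python3 - <<'E'
from h import *
plan([.3423,.3228,.2425],7); print(observe()['qpos'])
s=observe();R=np.array(s["tool_rot"]); hx=-R[:,0]; up=-R[:,2]
g=np.array(s["tcp_pos"])+up*.0215; w=g+hx*.084-up*.030; b=hx*.5-up*.866
L=np.array([.476,.332,.148]); t=(L-w)@b; print("dist",t,"miss",L-w-b*t)
I,D=save("scene","c1");J,E=save("top","c1t")
C=cloud("scene",D); z=s["tcp_pos"]
q=(C-z)@np.c_[hx,R[:,1],up]
m=(q[...,2]>-.03)&(q[...,2]<.045)&(abs(q[...,1])<.06)&(abs(q[...,0])<.13)
q=q[m]
for x in np.arange(-.06,.12,.02):
    k=q[abs(q[:,0]-x)<.01]
    if len(k)>2: print("%.2f"%x,len(k),k[:,1].min(),k[:,1].max(),k[:,2].min(),k[:,2].max())
cv2.imwrite("pics/c1c.png",np.hstack([cv2.resize(I[100:280,160:340],None,fx=2.2,fy=2.2),cv2.resize(J[130:310,170:350],None,fx=2.2,fy=2.2)])[:,:,::-1])
E
```

```text
t 37.0 tcp [0.3433 0.3219 0.243 ] yaw_y 93.83630670514135 tilt -0.9999993246647635 F [ 0.1423  0.3304 -2.4955] open 0.03349328138086319 grip 60.20914435386658  d cm [0.0932 0.0929 0.0513]  per row [0.0133 0.0133 0.0073]
[ -9.2005  28.3977 -53.8303 112.7471  28.667   53.2678  16.234 ]
dist 0.09945574409176339 miss [-0.0007  0.0012 -0.0004]
-0.06 14 -0.008684145757799576 0.009093785822494264 0.01659345332180405 0.028156476608206134
-0.04 291 -0.015333922889732838 0.017734136136744346 0.009440135868815784 0.03501025607810357
-0.02 270 -0.02946436292371716 0.029138838839743293 0.0031515643343035093 0.04487542599346729
0.00 297 -0.03196119325079274 0.03105940248924961 0.0017269344514002209 0.04493261010382873
0.02 14 -0.021573138275992543 0.006380459957871941 0.031357624609943006 0.04228276619564507
0.06 119 0.0026585348234435726 0.026293708486788758 -0.011099129163362316 0.03627330687431031
0.08 155 -0.015549738509337052 0.027470165401395814 -0.01612259798786976 0.04149187856994093
0.10 12 0.02135009864952215 0.02505651320677385 -0.005608425585246258 0.009290252219181616
```

Computed beam miss is about 1.5 mm at 99 mm. I'll hold still.

>>> drive_tool:
  xyz:
    - [0, 0, 0]
    - [0, 0, 0]
    - [0, 0, 0]
    - [0, 0, 0]
    - [0, 0, 0]
    - [0, 0, 0]
    - [0, 0, 0]
    - [0, 0, 0]
    - [0, 0, 0]
    - [0, 0, 0]
    - [0, 0, 0]
    - [0, 0, 0]
  spin: [0, 0, 0, 0, 0, 0, 0, 0, 0, 0, 0, 0]
  claw: [0, 0, 0, 0, 0, 0, 0, 0, 0, 0, 0, 0]

```text
time_s: 38.6
tcp_pos: [0.3427, 0.3233, 0.2432]
tool_rot: [[-0.998, -0.069, 0.0], [-0.069, 0.998, -0.0], [-0.0, -0.0, -1.0]]
force: [-0.0, -0.3, -1.4]
opening: 0.0331
grip_force: 60.2
```

>>> drive_tool:
  xyz:
    - [0, 0, 0]
    - [0, 0, 0]
    - [0, 0, 0]
    - [0, 0, 0]
    - [0, 0, 0]
    - [0, 0, 0]
    - [0, 0, 0]
    - [0, 0, 0]
    - [0, 0, 0]
    - [0, 0, 0]
    - [0, 0, 0]
    - [0, 0, 0]
  spin: [0, 0, 0, 0, 0, 0, 0, 0, 0, 0, 0, 0]
  claw: [0, 0, 0, 0, 0, 0, 0, 0, 0, 0, 0, 0]

```text
time_s: 40.1
tcp_pos: [0.3427, 0.3233, 0.2432]
tool_rot: [[-0.998, -0.069, 0.0], [-0.069, 0.998, 0.0], [-0.0, 0.0, -1.0]]
force: [-0.5, -0.4, -0.9]
opening: 0.0337
grip_force: 60.2
```

```bash
python3 - <<'E'
from h import *
plan([.3955,.1495,.261],7)
E
```

```text
t 40.1 tcp [0.3427 0.3233 0.2432] yaw_y 93.95595069251658 tilt -0.9999999940535358 F [-0.5118 -0.4324 -0.8629] open 0.03365025348478336 grip 60.21085023880005  d cm [ -4.0681 -17.7034  -1.7756]  per row [-0.5812 -2.5291 -0.2537]
```

Now retrace the path back.

>>> drive_tool:
  xyz:
    - [-0.58, -2.53, -0.26]
    - [-0.58, -2.53, -0.26]
    - [-0.58, -2.53, -0.26]
    - [-0.58, -2.53, -0.26]
    - [-0.58, -2.53, -0.26]
    - [-0.58, -2.53, -0.26]
    - [-0.58, -2.53, -0.26]
    - [-0.15, -2.7, 0]
    - [-0.15, -2.7, 0]
    - [-0.15, -2.7, 0]
    - [-0.15, -2.7, 0]
    - [-0.15, -2.7, 0]
  spin: [0, 0, 0, 0, 0, 0, 0, 0, 0, 0, 0, 0]
  claw: [0, 0, 0, 0, 0, 0, 0, 0, 0, 0, 0, 0]

```text
time_s: 41.6
tcp_pos: [0.4123, 0.0144, 0.2615]
tool_rot: [[-0.998, -0.069, 0.0], [-0.069, 0.998, -0.0], [-0.0, -0.0, -1.0]]
force: [-0.1, 0.2, -2.3]
opening: 0.0331
grip_force: 60.2
```

>>> drive_tool:
  xyz:
    - [-0.15, -2.7, 0]
    - [-1.7, -2.4, 0]
    - [-1.7, -2.4, 0]
    - [-1.7, -2.4, 0]
    - [0, 0, 0]
    - [0, 0, 0]
  spin: [0, 0, 0, 0, 0, 0]
  claw: [0, 0, 0, 0, 0, 0]

```text
time_s: 42.35
tcp_pos: [0.4708, -0.0793, 0.2613]
tool_rot: [[-0.998, -0.07, -0.001], [-0.07, 0.998, 0.0], [0.001, 0.001, -1.0]]
force: [-0.3, 0.8, -1.9]
opening: 0.033
grip_force: 60.3
```

```bash
python3 - <<'E'
from h import *
plan([.4722,-.0795,.100],7)
E
```

```text
t 42.35 tcp [ 0.4708 -0.0793  0.2613] yaw_y 93.99129593849636 tilt -0.9999996272941626 F [-0.2529  0.8078 -1.9147] open 0.033042028267877374 grip 60.30588984489441  d cm [-0.1444 -0.0399 16.1295]  per row [-0.0206 -0.0057  2.3042]
```

>>> drive_tool:
  xyz:
    - [-0.1, 0, 2.5]
    - [0, 0, 3]
    - [0, 0, 3]
    - [0, 0, 3]
    - [0, 0, 2.5]
    - [0, 0, 2.1]
    - [0, 0, 0]
    - [0, 0, 0]
  spin: [0, 0, 0, 0, 0, 0, 0, 0]
  claw: [0, 0, 0, 0, 0, 0, 0, 0]

```text
time_s: 43.35
tcp_pos: [0.4728, -0.0791, 0.1013]
tool_rot: [[-0.998, -0.07, 0.001], [-0.07, 0.998, 0.0], [-0.001, 0.0, -1.0]]
force: [0.2, 0.6, -3.5]
opening: 0.0338
grip_force: 60.2
```

```bash
python3 - <<'E'
from h import *
plan([.4722,-.0795,.037],7)
E
```

```text
t 43.35 tcp [ 0.4728 -0.0791  0.1013] yaw_y 94.01340899453196 tilt -0.9999991915079013 F [ 0.2361  0.5564 -3.5426] open 0.033756013602486125 grip 60.2308452129364  d cm [ 0.0739 -0.0314  6.4289]  per row [ 0.0106 -0.0045  0.9184]
```

>>> drive_tool:
  xyz:
    - [0.05, 0, 1]
    - [0, 0, 1]
    - [0, 0, 1]
    - [0, 0, 1]
    - [0, 0, 0.8]
    - [0, 0, 0.7]
    - [0, 0, 0.5]
    - [0, 0, 0.3]
    - [0, 0, 0]
    - [0, 0, 0]
  spin: [0, 0, 0, 0, 0, 0, 0, 0, 0, 0]
  claw: [0, 0, 0, 0, 0, 0, 0, 0, 0, 0]

```text
time_s: 44.6
tcp_pos: [0.4721, -0.0798, 0.0376]
tool_rot: [[-0.998, -0.069, 0.0], [-0.069, 0.998, -0.0], [-0.0, -0.0, -1.0]]
force: [0.6, 0.3, -2.8]
opening: 0.0334
grip_force: 60.4
```

>>> drive_tool:
  xyz:
    - [0, 0, 0.1]
    - [0, 0, 0]
    - [0, 0, 0]
    - [0, 0, 0]
    - [0, 0, 0]
    - [0, 0, 0]
    - [0, 0, 0]
    - [0, 0, -1]
    - [0, 0, -2]
    - [0, 0, -3]
    - [0, 0, -4]
    - [0, 0, -4]
  spin: [0, 0, 0, 0, 0, 0, 0, 0, 0, 0, 0, 0]
  claw: [0, 0, 0.3, 0.42, 0.5, 0.6, 0.7, 0.75, 0.75, 0.75, 0.75, 0.75]

```text
time_s: 46.1
tcp_pos: [0.4715, -0.0796, 0.1781]
tool_rot: [[-0.998, -0.07, -0.0], [-0.07, 0.998, 0.0], [0.0, 0.0, -1.0]]
force: [0.8, -0.6, 1.2]
opening: 0.064
grip_force: 0.0
```

>>> drive_tool:
  xyz:
    - [0, 0, -5]
    - [0, 0, -5]
    - [0, 0, -4]
    - [0, 0, 0]
  spin: [0, 0, 0, 0]
  claw: [0.75, 0.75, 0.75, 0.75]

```text
time_s: 46.6
tcp_pos: [0.4734, -0.0793, 0.3196]
tool_rot: [[-0.998, -0.069, 0.006], [-0.069, 0.998, -0.001], [-0.006, -0.002, -1.0]]
force: [-0.1, -0.3, -0.8]
opening: 0.064
grip_force: 0.0
```

```bash
python3 - <<'E'
from h import *
plan([.4722,-.0795,.037],7)
A=np.load('/tmp/a9.npz'); I,D=save("scene","d1")
for n,d in(("before",A['D']),("after",D)):
    S=cloud("scene",d); q=S[(S[...,2]>.04)&(S[...,2]<.11)&(abs(S[...,1]+.08)<.06)&(S[...,0]>.38)&(S[...,0]<.6)]
    print(n,len(q),q.mean(0),[np.percentile(q[:,2],p) for p in(50,90,99)])
d=np.abs(I[120:230,350:450].astype(int)-A['I'][120:230,350:450]).max(2); print("diff px",(d>50).sum())
h=cv2.cvtColor(I,cv2.COLOR_RGB2HSV); m=(((h[...,0]<15)|(h[...,0]>170))&(h[...,1]>60)&(h[...,2]>110)); print("pink at old place",m[205:250,340:400].sum())
P=cloud("scene",D); b=P[190:240,245:325]; b=b[(b[...,2]>.13)&(b[...,2]<.165)]; print("flap z",np.percentile(b[:,2],[5,50,95]))
cv2.imwrite("pics/d1c.png",cv2.resize(I[100:300,200:460],None,fx=3,fy=3)[:,:,::-1])
E
```

```text
t 46.6 tcp [ 0.4734 -0.0793  0.3196] yaw_y 93.95735850153469 tilt -0.9999810518448692 F [-0.0686 -0.267  -0.7599] open 0.06401543978768634 grip 0.0  d cm [ 0.2855  0.0337 28.2608]  per row [0.0408 0.0048 4.0373]
before 798 [ 0.4893 -0.0697  0.063 ] [np.float64(0.06645333582437757), np.float64(0.07291963458450108), np.float64(0.07890206771517394)]
after 797 [ 0.4892 -0.0692  0.0631] [np.float64(0.066361171054743), np.float64(0.0726343224994956), np.float64(0.08025456624767376)]
diff px 0
pink at old place 0
flap z [0.1447 0.147  0.1494]
```

View pics/d1c.png

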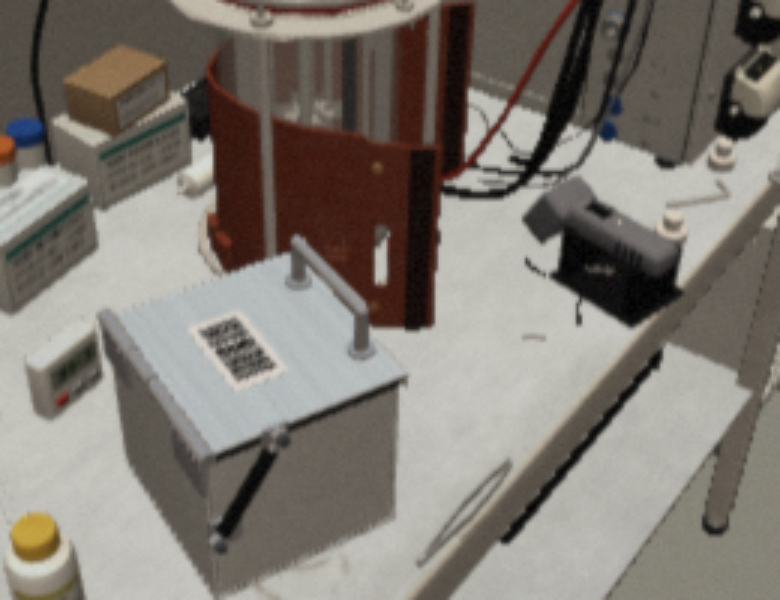

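The crop shows the flap shut, the label at (238,350), the scanner back in its rest at (610,225) exactly as before, and no dishes left on the bench. I'll hand it in.

```bash
python3 -c "
from plant import workorder; print(workorder.job_done())"
```

```text
the job is handed in; nothing more can be done
None
```

Job handed in, no verdict returned: both dishes present went into the bin (seen leaving the bench, not seen inside), the flap was eased shut, the label was scanned for about 3 s at a computed 10 cm, and the scanner is back in its rest.

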